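Roll a freshly coated roller into its spring-catch jig

ROBOT

A 6-joint arm with a two-finger parallel gripper is mounted at the origin on the work surface. World frame = base frame: x ahead of the robot, y to its left, z up, the work surface at z = 0. Lengths are in m, angles in rad, forces in N, time in s.
With the tool pointing down it reaches from about 0.275 to 0.75 m from the base axis. Payload 10.2 kg.
Tool frame: the origin (TCP) lies between the finger pads; the fingertips stand finger_overhang ahead of it and the grasp point (between the pads) lies 8 mm behind it (finger_overhang is the distance from the TCP to the fingertips, in m); z points along the fingers, x is the direction in which the jaws open and shut, and the axes are right-handed (so a half turn about z gives the same grasp; the last joint's range is limited). The gripper opens to 88 mm and grips with 3 to 60 N. Pads are 18 mm wide; open, the fingers measure 123 mm over their backs; the gripper's body (75 mm by 187 mm) begins 45 mm behind the grasp point.
Start: joints at [-1.556, 0.313, 1.498, -0, 1.331, -0.223], TCP at [0.124, -0.51, 0.25] pointing down, gripper open.
Joint ranges: [-2.94, 2.94], [-0.97, 2.17], [0.19, 2.56], [-1.23, 4.37], [0.02, 3.11], [-2.88, 2.88]. Speed limits (rad/s): [2.39, 2.39, 3.01, 3.14, 3.14, 3.14].

INTERFACE

Orientations are given as a 3x3 rotation matrix whose columns are the frame's x, y, z axes.
In Python, from station import observe, snapshot, camera_info, sign_off, look_for, mark_of, finger_overhang gives the robot as it stands.
- The arm moves only by the tool play_rows, never from a script. Its argument "deltas" is a list of rows, each an object with "delta_pos": the shift along the tool's x, y, z in mm, a list of three; "dr": the turn, a rotation vector about the tool's x, y, z in rad, a list of three. A call has 1 to 12 rows; each row is the pose to reach, as a shift and turn from the pose commanded when the call began, along the tool's axes at that moment; what a row does not reach only later rows make up. A row lasts 1/8 s, in which the tool goes at most 62.5 mm and 10.7 degrees, less where a joint would pass 70% of its speed; a pose out of reach is approached as far as the arm can. A call with a gripper value outside its range is refused whole. "hand" is the closure in counts, from 0 (fully open) to 255 (shut), set as the call begins (left out, the last holds). The fingers move at their own pace and stop on an object; the grip force is fixed at half the most. Time passes only in rows, so rows that repeat a pose let the fingers close. It gives the time, the measured TCP pose, the force and the opening at its end, in the units of the state.
- observe(): the state, without advancing time (a new reading comes with each control period).
- snapshot(name): name is "scene" or "top" or "wrist"; returns the picture (420x560x3 uint8, red, green, blue); there is no depth.
- camera_info(name): a dict with "fx", "fy", "cx", "cy" (pixels), "R" (3x3) and "t" (3): a world point X has camera coordinates R X + t; the wrist camera has in their place "T_tool_cam" (4x4, takes a point from camera to tool coordinates, whose origin is the TCP and whose axes are the tool frame's). Camera axes: x right, y down, z forward; pixel columns grow to the right and rows downward; lengths in m; the calibration is good to about 2 mm. A picture is of the moment at which its call begins: read the wrist's pose just before it. camera_info takes no time and is no camera call.
- sign_off(): hands the job in, once; it reports no verdict.
Trained networks look in the newest picture that a camera, given by its name, has taken for a name from the list of things; names that differ only in an ending like _2 or _b are one class to them, and where a whole thing is asked for, a point or a joint stands for the part that bears it (a point fixed in the world has none). Each returns a list of dicts, best first, with "conf" (0 to 1); they miss things now and then, are a little off and sometimes report something else, mostly with a low value. They report only what shows in the picture. A call takes as long as a camera call. They do not tell look-alikes from the thing itself.
- look_for(thing, camera): "extent" ([left, top, right, bottom] in pixels, round what is visible of it).
- mark_of(thing, camera): "at" ([column, row] in pixels: a listed point, or the origin of a listed thing).
The state is a dict: "clock": time; "joints": joint angles; "joint_vel": joint speeds; "joint_torque": joint torques, N m; "tool_pos": TCP position; "tcp_rot": TCP orientation; "contact_force": force on the tool from outside, world axes, zero at the start; "torque": the same for the moment, N m; "width": finger opening in m.
Only numpy, scipy, OpenCV 4.12 (cv2) and the standard library are available. Lean on these libraries where they do the work, as an engineer would, in place of code of your own. Each camera call takes 0.05 s, during which the arm holds its last target. There are 200 camera calls.

TASK

The blue roller's coating is fresh, so the robot must not touch it with its fingers or arm: pick the pressing board up by its red block, lay it flat on top of the roller and, pressing steadily but never with more than 30 N, roll the roller with it along the white jig and, without letting up, over the orange spring tongue, pressing that flat as it passes, until it is fully home against the green stop and the tongue has sprung up again behind it. Then put the board back flat on its cork mat, let go, and leave the other things on the bench where they are.

Things in the scene. Friction and masses are not known exactly. Their poses are not given: they have to be found in the camera images.
- roller: the blue coated roller: solid cylinder, 50 mm diameter, 120 mm long (green hubs stand out 5 mm at its ends), 0.2 to 0.4 kg. It starts across the jig on the entry plate. Origin at its centre; y is its long axis (x and z turn as it rolls). Its coating is slightly soft. Under a moving board it rolls half as far as the board moves. It stays put on the level plate.
- board_grip (a point): centre of the red block on the middle of the pressing board, a plywood plate 150 x 100 x 10 mm (x, y, z; 0.35 kg in all). Block: 50 mm along x, 30 along y, 45 high. This point is 22.5 mm above the plate's top, 22.5 mm below the block's top, 32.5 mm above the plate's flat underside. z is up. Grip the block along x, across its 50 mm.
- board: the same board as a whole; origin at the centre of its underside, axes as for board_grip
- jig: the fixed jig; origin at bench level under the hinge line, x is the rolling direction, z up. From x = -80 to 0 mm: level white entry plate, 140 mm wide, top 20 mm above the bench. From x = 0: a white leaf, 145 x 130 mm, its top level with the plate's at x = 0, set up to 4.3 degrees up or down from level (7 mm at the seat), each time anew, not measured; it is stiff and does not give.
- seat (a point): where the roller's centre is when fully home against the green stop, if the leaf were level: 90 mm beyond the hinge line, 45 mm above the bench; x is the rolling direction, y across. The stop's face is 25 mm beyond it; the stop is 22 mm thick, 130 mm wide, 28 mm high above the leaf, so a board lying on the roller passes about 20 mm above it.
- tongue (a joint): orange spring tongue in the middle of the leaf, 40 mm wide, hinged at its near end 61.5 mm before the seat, free tip 16.5 mm before the seat and 5 mm above the leaf. 0 rad when up, 0.11 when pressed flush; pressing its tip flush takes 7 to 11 N. It springs up fully only when the roller is within about 1.5 mm of the stop, and then keeps it there.
- mat: cork mat, 190 x 140 x 3 mm, fixed, where the board lies at the start and must be put back; origin at the centre of its underside (bench level), x along its 190 mm
- servo_a: bystander, on the far side of the bench, left of its middle: black hobby servo, 54 x 20 x 45 mm, with a white horn; to be left alone
- servo_b: bystander, near left: another black hobby servo, 54 x 20 x 45 mm, with a white horn; to be left alone
- wood_block: bystander, on the far side, right: bare wooden block, 70 x 35 x 22 mm; to be left alone
- green_ring: bystander, to the left: green printed ring, 90 mm across, 18 mm high; to be left alone
- battery: bystander, far left: black and yellow drill battery, 117 x 77 x 57 mm; to be left alone
- screwdriver: bystander, far right: screwdriver with a red handle, lying; to be left alone
- bracket: bystander, near right: clear acrylic U-shaped bracket, 120 x 30 x 40 mm; to be left alone
Mind the look-alikes: they are no part of the job. Of the things that look like the roller, the larger one is meant.

How it is judged:
On the way, in this order (a step that is already met when the one before it is completed fails the run):
1. the board lies flat on the roller and presses on it (over 2 N) before it has been rolled to the tongue (contact force between board and roller above 2 N and z of roller in the frame of board below -0.018 m and angle between board's own z axis and vertical below 0.12 rad and x of roller in the frame of seat below -0.065 m), for 0.1 s.
2. pressed from above by the board, the roller presses the tongue down flat with the leaf (over 0.095 rad) (contact force between board and roller above 2 N and z of roller in the frame of board below -0.018 m and angle between board's own z axis and vertical below 0.12 rad and value of joint tongue above 0.095 rad), for 0.05 s.
3. the roller is home against the stop and the tongue is up behind it (x of roller in the frame of seat between -0.0055 and 0.004 m and z of roller in the frame of seat below 0.01 m and y of roller in the frame of seat between -0.02 and 0.02 m and angle between the y axis of roller and the y axis of seat, either way round below 0.05 rad and value of joint tongue below 0.02 rad), for 0.3 s.
At the end, for the whole second after the job is handed in: Roller at rest on the leaf, -5.5 to 4 mm from the seat along the jig and 20 mm across, parallel to the stop within 0.05 rad, tongue up behind it (under 0.02 rad). Board released, flat and at rest on its mat, centre within 30 mm of the mat's in x and y, long sides parallel within 0.35 rad (all of step 3 and linear speed of each of roller, board below 0.02 m/s and x of board in the frame of mat between -0.03 and 0.03 m and y of board in the frame of mat between -0.03 and 0.03 m and height (world z) of board below 0.008 m and angle between board's own z axis and vertical below 0.05 rad and angle between the x axis of board and the x axis of mat, either way round below 0.35 rad); the robot touches nothing.
It fails at once if the board presses on the roller with more than 30 N (contact force between board and roller above 30 N).
It fails at once if the board lets up (under 0.3 N on the roller) while the roller is on the tongue's slope, 58 to 22 mm before the seat (x of roller in the frame of seat between -0.058 and -0.022 m and contact force between board and roller below 0.3 N).
It fails at once if the fingers or the arm touch the roller (contact force between any of the fingers, the arm and roller above 0.3 N).
It fails at once if a bystander is moved by more than 15 mm (distance of any of servo_a, servo_b, wood_block, green_ring, battery, screwdriver, bracket from where it was at the start of the episode above 0.015 m).
It also fails if it takes over 72 s, if anything falls off the work surface, if the arm or the gripper's body presses on something with over 40 N, if the wrist force passes 120 N, or if a joint passes its speed limit or range.

## Working session

There is one attempt and no reset: what is moved stays moved. The work goes in short steps, Python scripts to look and compute and a tool call to move; the robot and the scene stay as the last step left them, time stands still between calls to the robot, and variables do not carry over. Pictures are saved under pics/ and viewed, about 8 in all and at most 12, crops included, and the job is handed in when it is done.

Besides the shell and the picture viewer there is one more tool, called by a JSON object that holds its "name" and its "arguments", one argument or row to a line. play_rows: Moves the arm, as the interface text tells. Its arguments: {"type":"object","properties":{"deltas":{"type":"array","items":{"type":"object","properties":{"delta_pos":{"type":"array","items":{"type":"number"}},"dr":{"type":"array","items":{"type":"number"}}}}},"hand":{"type":"number"}},"required":["deltas"]}

```bash
ls; mkdir -p pics; python3 - <<'E'
from station import *
import cv2,numpy as np
o=observe();print(o, finger_overhang)
ims=[]
for c in("scene","top"):
    im=snapshot(c);cv2.imwrite(f"pics/{c}0.png",im[:,:,::-1])
    ci=camera_info(c);print(c,{k:np.round(v,4).tolist() for k,v in ci.items()})
    for th in("roller","board_grip","board","jig","seat","tongue","mat"):
        try:print(th,[(np.round(d["at"],1).tolist(),round(d["conf"],2)) for d in mark_of(th,c)][:3])
        except Exception as e:print(th,e)
print(camera_info("wrist"))
E
```

```text
pics
{'clock': 0.0, 'joints': array([-1.55643957e+00,  3.13453381e-01,  1.49842283e+00, -2.81205282e-05,
        1.33098770e+00, -2.23387190e-01]), 'joint_vel': array([-0.00067399, -0.00122797,  0.00097572,  0.00101325, -0.00095755,
       -0.00024379]), 'joint_torque': array([ 9.24828528e-04, -4.02209151e+01, -2.52268177e+01,  6.94706943e-02,
        3.52771953e-02, -1.19237116e-04]), 'tool_pos': array([ 0.123628  , -0.51000275,  0.24916469]), 'tcp_rot': array([[ 2.35517111e-01, -9.71870201e-01, -4.55634955e-05],
       [-9.71869404e-01, -2.35516977e-01,  1.27073358e-03],
       [-1.24571908e-03, -2.54997734e-04, -9.99999192e-01]]), 'contact_force': array([ 0.61911837,  0.36734494, -1.6741022 ]), 'torque': array([0.03590948, 0.03038575, 0.03390769]), 'width': 0.08819669600497092} 0.011
scene {'fx': 385.1331, 'fy': 385.1331, 'cx': 281.4196, 'cy': 209.8673, 'R': [[0.4557, 0.89, -0.0132], [0.7163, -0.3755, -0.5882], [-0.5285, 0.2586, -0.8086]], 't': [-0.2723, -0.3226, 1.2446]}
roller [([284.0, 294.5], 0.74), ([257.3, 219.9], 0.65)]
board_grip [([136.2, 241.2], 0.73), ([297.9, 195.0], 0
[... 503 characters left out ...]
[([390.6, 228.2], 0.97)]
board [([394.0, 225.9], 0.74)]
jig [([292.9, 206.0], 0.77)]
seat [([267.6, 209.4], 0.9)]
tongue it knows: battery, board, board_grip, bracket, green_ring, jig, mat, roller, screwdriver, seat, servo, wood_block
mat []
{'fx': 306.9504543437749, 'fy': 306.9504543437749, 'cx': 274.57620187098837, 'cy': 213.71367210735548, 'T_tool_cam': array([[ 9.99999888e-01,  1.29485105e-04, -4.55391112e-04,
         2.96388314e-04],
       [ 1.21883399e-05,  9.54513060e-01,  2.98169111e-01,
        -7.76704761e-02],
       [ 4.73285222e-04, -2.98169083e-01,  9.54512951e-01,
        -1.34293997e-01],
       [ 0.00000000e+00,  0.00000000e+00,  0.00000000e+00,
         1.00000000e+00]])}
```

```bash
python3 - <<'E'
import cv2
a=cv2.imread("pics/scene0.png");b=cv2.imread("pics/top0.png")
cv2.imwrite("pics/scene_c.png",cv2.resize(a[110:360,60:400],None,fx=2.3,fy=2.3,interpolation=cv2.INTER_CUBIC))
cv2.imwrite("pics/top_c.png",cv2.resize(b[110:310,200:460],None,fx=3,fy=3,interpolation=cv2.INTER_CUBIC))
E
```

```text
(no output)
```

View pics/scene_c.png

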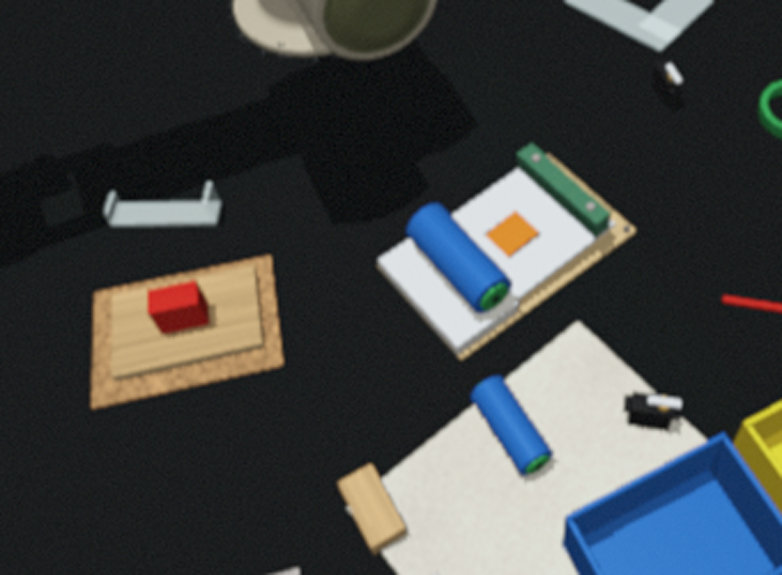

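View pics/top_c.png

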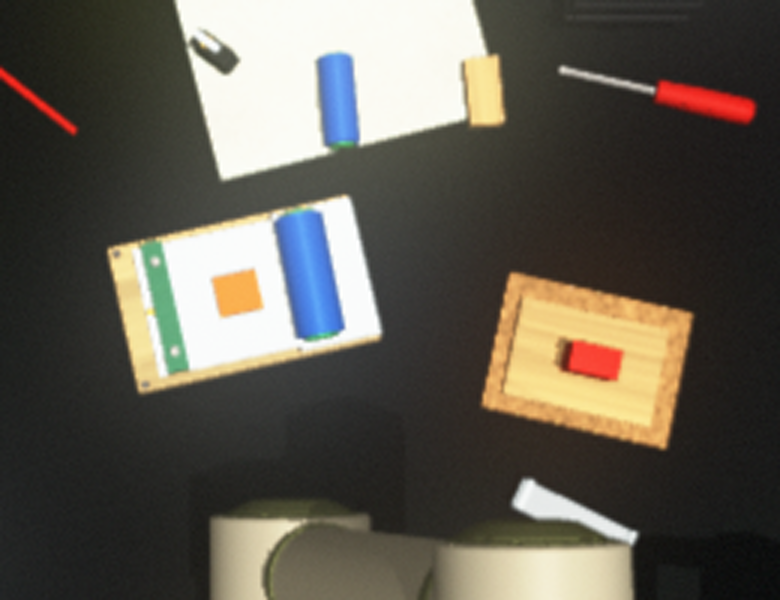

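The scene crop shows two blue rollers. One lies on the white jig at full-picture scene (257,220) / top (300,199). The other lies on the white sheet at scene (284,295) / top (312,144). The one on the jig is larger and sits across the entry plate, so it is the one meant; these enlarged crops confirm it. The red block on the board is at top (397,230).

```bash
cat > h.py <<'E'
import numpy as np,cv2
from station import *
def cam(c,o=None):
    ci=camera_info(c);K=np.array([[ci['fx'],0,ci['cx']],[0,ci['fy'],ci['cy']],[0,0,1]])
    if 'R' in ci: return K,np.array(ci['R']),np.array(ci['t'])
    T=np.eye(4);T[:3,:3]=o['tcp_rot'];T[:3,3]=o['tool_pos'];M=np.linalg.inv(T@np.array(ci['T_tool_cam']))
    return K,M[:3,:3],M[:3,3]
def onz(C,px,z):
    K,R,t=C;d=R.T@np.linalg.inv(K)@np.r_[px,1];c=-R.T@t
    return c+d*(z-c[2])/d[2]
def tri(C1,p1,C2,p2):
    P=[K@np.c_[R,t] for K,R,t in(C1,C2)]
    X=cv2.triangulatePoints(P[0],P[1],np.float64(p1).reshape(2,1),np.float64(p2).reshape(2,1));return (X[:3]/X[3]).ravel()
def proj(C,X):
    K,R,t=C;p=K@(R@X+t);return p[:2]/p[2]
def blob(im,lo,hi,roi=None):
    m=cv2.inRange(cv2.cvtColor(im,cv2.COLOR_RGB2HSV),lo,hi)
    if roi:
        z=np.zeros_like(m);a,b,c,d=roi;z[b:d,a:c]=m[b:d,a:c];m=z
    cs,_=cv2.findContours(m,cv2.RETR_EXTERNAL,cv2.CHAIN_APPROX_NONE)
    return max(cs,key=cv2.contourArea)
E
python3 - <<'E'
from h import *
S,T=cam("scene"),cam("top")
for n,a,b in(("roller",(257.3,219.9),(300.3,199.2)),("grip",(136.2,241.2),(390.6,228.2)),("seat",(294,194.6),(267.6,209.4)),("jig",(265,229.6),(292.9,206)),("board",(140,250.8),(394,225.9))):
    print(n,tri(S,a,T,b).round(4))
im=cv2.imread("pics/top0.png")[:,:,::-1].copy()
for n,lo,hi,roi,z in(("tongue",(8,120,100),(20,255,255),(230,150,340,250),.024),("roller",(100,120,60),(125,255,255),(280,170,325,230),.05),("green",(55,80,40),(90,255,255),(235,180,265,240),.048),("red",(0,150,60),(6,255,255),(370,200,420,250),.06),("red2",(170,150,60),(180,255,255),(370,200,420,250),.06),("cork",(5,60,40),(25,255,255),(350,190,440,270),.003)):
    try:
        c=blob(im,lo,hi,roi);r=cv2.minAreaRect(c);bx=cv2.boxPoints(r)
        w=np.array([onz(T,p,z) for p in bx]);e=[w[1]-w[0],w[2]-w[1]];e.sort(key=np.linalg.norm)
        print(n,r,onz(T,r[0],z).round(4),[np.linalg.norm(v).round(4) for v in e],np.degrees(np.arctan2(e[1][1],e[1][0]))%180)
    except Exception as ex:print(n,ex)
E
```

```text
roller [ 0.5217 -0.0166  0.0583]
grip [ 0.4381 -0.2858  0.0469]
seat [0.4933 0.0849 0.062 ]
jig [ 0.5093  0.0042 -0.016 ]
board [ 0.4469 -0.2965  0.0206]
tongue ((278.76922607421875, 207.34616088867188), (12.747549057006836, 13.924245834350586), 78.69007110595703) [0.5022 0.0504 0.024 ] [np.float64(0.0384), np.float64(0.0418)] 101.42556680040087
roller ((302.72119140625, 200.63754272460938), (40.79158020019531, 15.078703880310059), 78.9964599609375) [ 0.5197 -0.0204  0.05  ] [np.float64(0.0447), np.float64(0.1211)] 10.679754945559978
green ((254.47647094726562, 211.89410400390625), (42.73529815673828, 6.182517051696777), 77.47119140625) [0.4863 0.122  0.048 ] [np.float64(0.0183), np.float64(0.1267)] 12.766434338334022
red ((397.05877685546875, 229.7352752685547), (18.439088821411133, 10.087267875671387), 12.52880859375) [ 0.4334 -0.2949  0.06  ] [np.float64(0.0296), np.float64(0.0536)] 77.44099377878199
red2 max() iterable argument is empty
cork ((392.0, 229.5), (80.0, 79.0), -0.0) [ 0.4372 -0.2922  0.003 ] [np.float64(0.2392), np.float64(0.2439)] 90.04777439172535
```

{"name": "play_rows", "arguments": {
  "deltas": [
    {"delta_pos": [-218,-249,-60],"dr": [0,0,0.02]},
    {"delta_pos": [-218,-249,-60],"dr": [0,0,0.02]},
    {"delta_pos": [-218,-249,-60],"dr": [0,0,0.02]},
    {"delta_pos": [-218,-249,-60],"dr": [0,0,0.02]},
    {"delta_pos": [-218,-249,-60],"dr": [0,0,0.02]},
    {"delta_pos": [-435,-498,-80],"dr": [0,0,0.037]},
    {"delta_pos": [-435,-498,-80],"dr": [0,0,0.037]},
    {"delta_pos": [-435,-498,-80],"dr": [0,0,0.037]},
    {"delta_pos": [-435,-498,-80],"dr": [0,0,0.037]},
    {"delta_pos": [-435,-498,-80],"dr": [0,0,0.037]},
    {"delta_pos": [-435,-498,-80],"dr": [0,0,0.037]},
    {"delta_pos": [-435,-498,-80],"dr": [0,0,0.037]}
  ]
}}

```text
clock: 2.2
tool_pos: [0.5059, 0.0317, 0.3293]
tcp_rot: [[0.203, -0.979, -0.0], [-0.979, -0.203, 0.0], [-0.0, 0.0, -1.0]]
contact_force: [-0.8, -0.6, -0.4]
width: 0.0878
```

```bash
python3 - <<'E'
from h import *
import pickle
o=observe();im=snapshot("wrist");cv2.imwrite("pics/w1.png",im[:,:,::-1]);pickle.dump(o,open("w1.pkl","wb"))
print(o['tool_pos'],o['tcp_rot'].round(4),o['clock'],o['contact_force'],o['joints'].round(2))
print([(n,[(np.round(d["at"],1).tolist(),round(d["conf"],2)) for d in mark_of(n,"wrist")][:2]) for n in("seat","roller","jig")])
E
```

```text
[0.50590828 0.03173698 0.32934689] [[ 2.029e-01 -9.792e-01 -4.000e-04]
 [-9.792e-01 -2.029e-01  3.000e-04]
 [-3.000e-04  3.000e-04 -1.000e+00]] 2.2 [-0.81038984 -0.64746564 -0.35493254] [-0.17  0.23  1.4   0.    1.51  1.2 ]
[('seat', [([230.6, 179.8], 0.87)]), ('roller', [([366.3, 39.5], 0.97), ([311.6, 174.1], 0.88)]), ('jig', [([295.3, 171.6], 0.71)])]
```

View pics/w1.png

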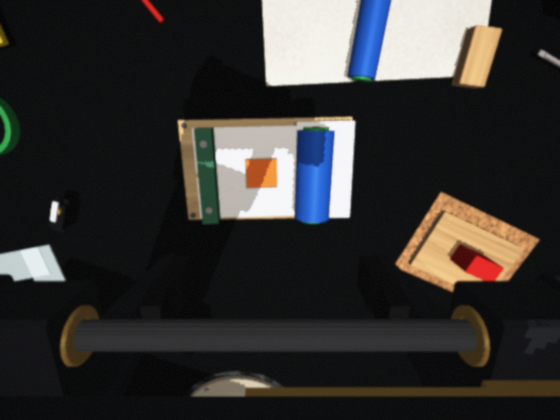

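The wrist view shows the stop at (207,175), tongue at (262,172), meant roller at (313,175), small roller at (370,40) and red block at (475,263).

```bash
python3 - <<'E'
from h import *
import pickle
o=pickle.load(open("w1.pkl","rb"));W=cam("wrist",o);T=cam("top");S=cam("scene")
im=cv2.imread("pics/w1.png")[:,:,::-1].copy()
def rep(n,lo,hi,roi,z):
    c=blob(im,lo,hi,roi);r=cv2.minAreaRect(c);bx=cv2.boxPoints(r)
    w=np.array([onz(W,p,z) for p in bx]);e=[w[1]-w[0],w[2]-w[1]];e.sort(key=np.linalg.norm)
    print(n,np.round(r[0],1),onz(W,r[0],z).round(4),[np.linalg.norm(v).round(4) for v in e],(np.degrees(np.arctan2(e[1][1],e[1][0]))%180).round(1));return r[0]
tw=rep("tongue",(5,120,80),(20,255,255),(230,140,300,200),.024)
rw=rep("roller",(100,120,30),(125,255,255),(285,115,345,230),.05)
gw=rep("stop",(45,50,20),(90,255,255),(190,120,222,230),.048)
kw=rep("red",(0,150,60),(6,255,255),(440,230,510,290),.05)
for n,a,b in(("tongue",tw,(278.8,207.3)),("roller",rw,(302.7,200.6)),("stop",gw,(254.5,211.9)),("red",kw,(397.06,229.7)),("seat",(230.6,179.8),(267.6,209.4)),("grip_mark",kw,(390.6,228.2))):
    print("tri",n,tri(W,a,T,b).round(4))
# white plate right edge & side edges
g=cv2.cvtColor(im,cv2.COLOR_RGB2GRAY)
for r in(135,150,170,190,205): print(r,g[r,288:360].tolist())
E
```

```text
tongue [261. 173.] [0.5036 0.0513 0.024 ] [np.float64(0.0406), np.float64(0.0426)] 101.7
roller [313.4 176.4] [ 0.5181 -0.0197  0.05  ] [np.float64(0.0461), np.float64(0.127)] 10.1
stop [206.9 176.1] [0.4886 0.1227 0.048 ] [np.float64(0.024), np.float64(0.1337)] 12.5
red [475.9 264.2] [ 0.4391 -0.288   0.05  ] [np.float64(0.0331), np.float64(0.0823)] 70.7
tri tongue [0.5028 0.0506 0.0197]
tri roller [ 0.5192 -0.0198  0.0543]
tri stop [0.487  0.1226 0.0425]
tri red [ 0.4346 -0.3002  0.0353]
tri seat [0.4927 0.0844 0.0635]
tri grip_mark [ 0.4392 -0.2768  0.0611]
135 [189, 189, 188, 190, 188, 189, 187, 177, 144, 89, 48, 41, 40, 43, 45, 46, 48, 48, 50, 51, 50, 53, 55, 54, 56, 57, 59, 61, 61, 63, 63, 62, 60, 58, 58, 58, 68, 85, 91, 94, 92, 90, 84, 82, 78, 98, 169, 232, 244, 246, 246, 246, 246, 246, 246, 246, 246, 246, 246, 246, 246, 246, 246, 246, 245, 232, 161, 68, 23, 17, 15, 18]
150 [211, 193, 189, 189, 187, 187, 185, 166, 116, 62, 41, 40, 41, 44, 44, 46, 48, 50, 52, 51, 52, 53, 54, 55, 55, 59, 60, 60, 61, 61, 61, 60, 56, 57, 57, 65, 80, 90, 93, 92, 87, 86, 81, 79, 100, 171, 231, 244, 
[... 419 characters left out ...]
3, 68, 23, 18, 16, 17, 17, 17]
190 [247, 247, 246, 242, 228, 198, 163, 109, 64, 53, 60, 64, 71, 76, 78, 80, 84, 87, 89, 92, 97, 100, 104, 109, 113, 118, 122, 125, 120, 115, 108, 104, 103, 100, 98, 95, 94, 90, 87, 84, 79, 89, 152, 225, 243, 246, 246, 246, 246, 246, 246, 246, 246, 246, 246, 246, 246, 246, 246, 246, 246, 242, 221, 144, 58, 23, 19, 17, 19, 18, 19, 19]
205 [246, 246, 244, 236, 209, 172, 125, 74, 56, 56, 62, 68, 72, 77, 80, 83, 86, 88, 92, 93, 99, 100, 108, 111, 115, 121, 123, 120, 116, 111, 106, 104, 102, 97, 97, 93, 90, 88, 82, 80, 90, 152, 224, 242, 246, 246, 246, 246, 246, 246, 246, 246, 246, 246, 246, 247, 246, 247, 246, 246, 245, 233, 163, 69, 23, 18, 14, 15, 19, 17, 17, 18]
```

{"name": "play_rows", "arguments": {
  "deltas": [
    {"delta_pos": [299,132,90],"dr": [0,0,0.422]},
    {"delta_pos": [299,132,90],"dr": [0,0,0.422]},
    {"delta_pos": [299,132,90],"dr": [0,0,0.422]},
    {"delta_pos": [299,132,90],"dr": [0,0,0.422]},
    {"delta_pos": [299,132,90],"dr": [0,0,0.422]},
    {"delta_pos": [299,132,90],"dr": [0,0,0.422]},
    {"delta_pos": [299,132,90],"dr": [0,0,0.422]},
    {"delta_pos": [299,132,90],"dr": [0,0,0.422]}
  ]
}}

```text
clock: 3.4
tool_pos: [0.4353, -0.2891, 0.2402]
tcp_rot: [[-0.22, -0.976, 0.001], [-0.976, 0.22, -0.0], [0.0, -0.001, -1.0]]
contact_force: [-0.2, -0.1, 0.3]
width: 0.088
```

```bash
python3 - <<'E'
from h import *
import pickle
o=observe();im=snapshot("wrist");cv2.imwrite("pics/w2.png",im[:,:,::-1]);pickle.dump(o,open("w2.pkl","wb"))
W=cam("wrist",o);T=cam("top")
print(o['tool_pos'],o['tcp_rot'].round(4),o['contact_force'])
for n in("board_grip","board","mat"):
    for d in mark_of(n,"wrist")[:2]: print(n,np.round(d["at"],1),round(d["conf"],2),onz(W,d["at"],{"board_grip":.0355,"board":.003,"mat":0}[n]).round(4))
c=blob(im,(0,150,40),(6,255,255));r=cv2.minAreaRect(c);print(r,onz(W,r[0],.058))
E
```

```text
[ 0.43530675 -0.28908604  0.24024854] [[-2.197e-01 -9.756e-01  5.000e-04]
 [-9.756e-01  2.197e-01 -3.000e-04]
 [ 1.000e-04 -6.000e-04 -1.000e+00]] [-0.17933886 -0.09881296  0.33351835]
board_grip [284.2 189.8] 0.83 [ 0.4331 -0.2997  0.0355]
board [281.  179.8] 0.74 [ 0.4388 -0.2978  0.003 ]
((283.5, 188.5), (31.0, 45.0), 90.0) [ 0.43981812 -0.29967477  0.058     ]
```

View pics/w2.png

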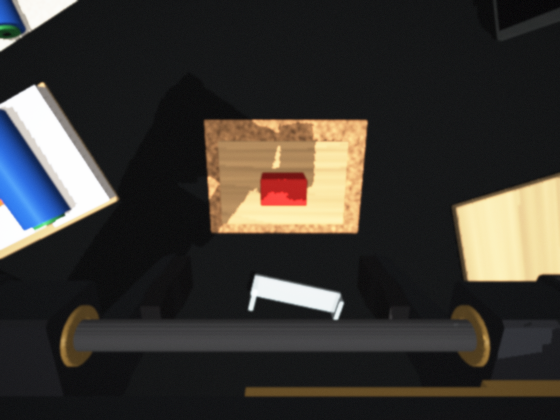

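Wrist view: mat with the board squarely in view, red block at cols 261–306, rows 172–205; bracket at (295,290) and the jig corner at left.

```bash
python3 - <<'E'
from h import *
import pickle
o=pickle.load(open("w2.pkl","rb"));W=cam("wrist",o);T=cam("top")
R=o['tcp_rot'];p=o['tool_pos']
f=lambda px,z:((R.T@(onz(W,px,z)-p))*1000).round(1)
for n,px,z in(("blkL",(261,190),.058),("blkR",(306,190),.058),("plTL",(219,141),.013),("plTR",(349,141),.013),("plBL",(219,224),.013),("plBR",(344,224),.013),("matTL",(204,121),.003),("matTR",(367,121),.003),("matBL",(212,233),.003),("matBR",(359,233),.003),("grip",(284.2,189.8),.0355)):print(n,f(px,z))
im=cv2.imread("pics/w2.png");print(im[165:212,283].tolist());print(im[212:236,240].tolist(),im[135:148,240].tolist())
X=tri(W,(284.2,189.8),T,(390.6,228.2));print(X); X=tri(W,(283.5,190),T,(397.,229.7));print(X)
E
```

```text
blkL [-14.4  -5.  182.2]
blkR [ 33.1  -5.  182.3]
plTL [-64.  -52.3 227.3]
plTR [ 85.4 -52.3 227.3]
plBL [-69.5  48.7 227.2]
plBR [ 86.4  48.7 227.2]
matTL [-82.  -74.2 237.3]
matTR [106.9 -74.2 237.3]
matBL [-81.1  64.6 237.2]
matBR [109.   64.5 237.2]
grip [ 1.080e+01 -1.000e-01  2.048e+02]
[[98, 145, 186], [95, 142, 182], [91, 135, 175], [84, 128, 165], [83, 123, 159], [81, 121, 157], [72, 107, 150], [52, 76, 135], [29, 39, 120], [17, 21, 113], [19, 19, 113], [19, 21, 114], [21, 23, 119], [24, 26, 138], [29, 32, 169], [32, 35, 183], [33, 36, 186], [33, 36, 185], [32, 35, 184], [33, 36, 185], [34, 37, 185], [33, 37, 185], [32, 35, 184], [31, 35, 183], [32, 36, 183], [35, 38, 187], [34, 39, 199], [45, 50, 230], [57, 64, 247], [66, 73, 252], [69, 76, 253], [68, 76, 253], [69, 76, 253], [68, 75, 253], [68, 76, 253], [67, 75, 253], [67, 73, 253], [67, 75, 253], [67, 74, 253], [69, 83, 252], [99, 139, 251], [145, 208, 252], [171, 233, 253], [177, 237, 253], [179, 238, 253], [177, 237, 253], [177, 237, 253]]
[[173, 235, 253], [174, 235, 253], [175, 236, 253], [175, 235, 253], [173, 234, 252], [173, 234, 252], [174, 235, 253], [173, 235, 253], [173, 235, 252], [171, 233, 252], [168, 231, 252], [159, 225, 250], [147, 214, 249], [137, 203, 246], [130, 195, 243], [124, 186, 239], [120, 181, 235], [116, 177, 233], [116, 175, 232], [107, 162, 221], [81, 122, 171], [48, 68, 94], [31, 37, 44], [23, 23, 22]] [[67, 105, 149], [66, 102, 144], [65, 101, 143], [64, 100, 142], [65, 101, 141], [70, 107, 146], [80, 120, 157], [90, 133, 172], [92, 137, 178], [94, 139, 179], [94, 139, 179], [95, 141, 181], [96, 141, 181]]
[ 0.43760989 -0.28871633  0.01670513]
[ 0.43448274 -0.29887055  0.04132225]
```

{"name": "play_rows", "arguments": {
  "deltas": [
    {"delta_pos": [10,-1,50]},
    {"delta_pos": [10,-1,100]},
    {"delta_pos": [10,-1,150]},
    {"delta_pos": [10,-1,180]},
    {"delta_pos": [10,-1,200]},
    {"delta_pos": [10,-1,210]},
    {"delta_pos": [10,-1,213]},
    {"delta_pos": [10,-1,213]},
    {"delta_pos": [10,-1,213]}
  ],
  "hand": 0
}}

```text
invalid input at $.deltas[0]: expected keys delta_pos, dr
```

{"name": "play_rows", "arguments": {
  "deltas": [
    {"delta_pos": [0,0,0]},
    {"delta_pos": [0,0,0]},
    {"delta_pos": [0,0,0]},
    {"delta_pos": [0,0,0]},
    {"delta_pos": [0,0,0]},
    {"delta_pos": [0,0,0]},
    {"delta_pos": [0,0,0]},
    {"delta_pos": [0,0,0]}
  ],
  "hand": 255
}}

```text
invalid input at $.deltas[0]: expected keys delta_pos, dr
```

{"name": "play_rows", "arguments": {
  "deltas": [
    {"delta_pos": [10,-1,50],"dr": [0,0,0]},
    {"delta_pos": [10,-1,100],"dr": [0,0,0]},
    {"delta_pos": [10,-1,150],"dr": [0,0,0]},
    {"delta_pos": [10,-1,180],"dr": [0,0,0]},
    {"delta_pos": [10,-1,200],"dr": [0,0,0]},
    {"delta_pos": [10,-1,210],"dr": [0,0,0]},
    {"delta_pos": [10,-1,213],"dr": [0,0,0]},
    {"delta_pos": [10,-1,213],"dr": [0,0,0]},
    {"delta_pos": [10,-1,213],"dr": [0,0,0]}
  ],
  "hand": 0
}}

```text
clock: 4.72
tool_pos: [0.4345, -0.2997, 0.0274]
tcp_rot: [[-0.219, -0.976, 0.001], [-0.976, 0.219, -0.001], [0.001, -0.001, -1.0]]
contact_force: [-0.2, 0.5, -0.6]
width: 0.0883
```

{"name": "play_rows", "arguments": {
  "deltas": [
    {"delta_pos": [0,0,0],"dr": [0,0,0]},
    {"delta_pos": [0,0,0],"dr": [0,0,0]},
    {"delta_pos": [0,0,0],"dr": [0,0,0]},
    {"delta_pos": [0,0,0],"dr": [0,0,0]},
    {"delta_pos": [0,0,0],"dr": [0,0,0]},
    {"delta_pos": [0,0,0],"dr": [0,0,0]}
  ],
  "hand": 255
}}

```text
clock: 5.48
tool_pos: [0.4342, -0.2994, 0.0267]
tcp_rot: [[-0.219, -0.976, -0.0], [-0.976, 0.219, 0.0], [-0.0, 0.0, -1.0]]
contact_force: [1.1, 0.1, 1.0]
width: 0.0497
```

{"name": "play_rows", "arguments": {
  "deltas": [
    {"delta_pos": [0,0,-10],"dr": [0,0,0]},
    {"delta_pos": [0,0,-40],"dr": [0,0,0]},
    {"delta_pos": [0,0,-80],"dr": [0,0,0]},
    {"delta_pos": [0,0,-110],"dr": [0,0,0]},
    {"delta_pos": [0,0,-120],"dr": [0,0,0]},
    {"delta_pos": [0,0,-120],"dr": [0,0,0]},
    {"delta_pos": [0,0,-120],"dr": [0,0,0]}
  ]
}}

```text
clock: 6.35
tool_pos: [0.4338, -0.299, 0.1454]
tcp_rot: [[-0.219, -0.976, -0.002], [-0.976, 0.219, 0.002], [-0.001, 0.002, -1.0]]
contact_force: [-0.5, 0.1, -4.3]
width: 0.0497
```

```bash
python3 - <<'E'
from h import *
o=observe();R=o['tcp_rot'];p=o['tool_pos'];print(p,R.round(4),o['contact_force'],o['torque'])
seat=np.array([.4947,.088]);u=np.array([np.cos(np.radians(102)),np.sin(np.radians(102))])
for s in(-.170,.05):
    t=seat+s*u;print(s,t,(R.T@(np.r_[t,.13]-p)*1000).round(1))
a=np.degrees(np.arctan2(R[1,0],R[0,0]));print(a,"turn",-np.radians(-78-a))
E
```

```text
[ 0.43380856 -0.29902649  0.14541183] [[-0.2195 -0.9756 -0.0017]
 [-0.9756  0.2194  0.0018]
 [-0.0014  0.002  -1.    ]] [-0.45701402  0.05060404 -4.27577292] [ 0.02923045 -0.02487535 -0.01787747]
-0.17 [ 0.53004499 -0.07828509] [-236.5  -45.5   15.6]
0.05 [0.48430442 0.13690738] [-436.4   46.4   16.1]
-102.67682463281022 turn -0.4306918387797791
```

{"name": "play_rows", "arguments": {
  "deltas": [
    {"delta_pos": [-60,-11,0],"dr": [0,0,-0.11]},
    {"delta_pos": [-120,-23,0],"dr": [0,0,-0.22]},
    {"delta_pos": [-180,-34,0],"dr": [0,0,-0.33]},
    {"delta_pos": [-220,-42,0],"dr": [0,0,-0.4]},
    {"delta_pos": [-236,-45,10],"dr": [0,0,-0.43]},
    {"delta_pos": [-236,-45,30],"dr": [0,0,-0.43]},
    {"delta_pos": [-236,-45,35],"dr": [0,0,-0.43]},
    {"delta_pos": [-236,-45,35],"dr": [0,0,-0.43]},
    {"delta_pos": [-236,-45,35],"dr": [0,0,-0.43]}
  ]
}}

```text
clock: 7.48
tool_pos: [0.5301, -0.0796, 0.1122]
tcp_rot: [[0.207, -0.978, 0.001], [-0.978, -0.207, -0.0], [0.0, -0.001, -1.0]]
contact_force: [-0.1, -0.9, -3.7]
width: 0.0496
```

```bash
python3 - <<'E'
from h import *
o=observe();print(o['tool_pos'],o['tcp_rot'].round(4),o['contact_force'],o['torque'])
im=snapshot("scene");cv2.imwrite("pics/s2.png",cv2.resize(im[130:330,120:400,::-1],None,fx=2.6,fy=2.6,interpolation=cv2.INTER_CUBIC))
E
```

```text
[ 0.5301131  -0.07961635  0.11219982] [[ 2.065e-01 -9.784e-01  8.000e-04]
 [-9.784e-01 -2.065e-01 -3.000e-04]
 [ 5.000e-04 -7.000e-04 -1.000e+00]] [-0.1239593  -0.8533686  -3.66693534] [ 0.04493027  0.00802169 -0.01884419]
```

View pics/s2.png

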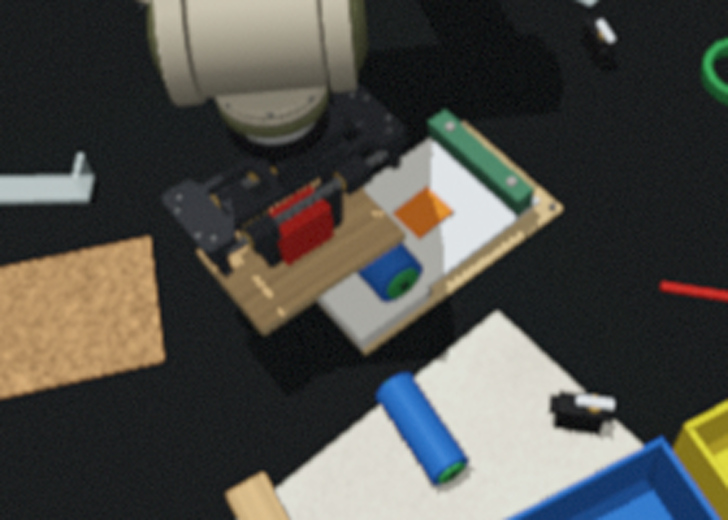

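The scene view shows the board held level with its front third over the roller; jig, stop and tongue are clear. I'll descend slowly now, with a force baseline of about −4 N in z.

{"name": "play_rows", "arguments": {
  "deltas": [
    {"delta_pos": [0,0,8],"dr": [0,0,0]},
    {"delta_pos": [0,0,13],"dr": [0,0,0]},
    {"delta_pos": [0,0,15],"dr": [0,0,0]},
    {"delta_pos": [0,0,15.5],"dr": [0,0,0]},
    {"delta_pos": [0,0,16],"dr": [0,0,0]}
  ]
}}

```text
clock: 8.15
tool_pos: [0.53, -0.0791, 0.0958]
tcp_rot: [[0.207, -0.978, 0.0], [-0.978, -0.207, -0.0], [0.0, -0.0, -1.0]]
contact_force: [-0.1, -0.1, -3.7]
width: 0.05
```

{"name": "play_rows", "arguments": {
  "deltas": [
    {"delta_pos": [0,0,0.5],"dr": [0,0,0]},
    {"delta_pos": [0,0,1],"dr": [0,0,0]},
    {"delta_pos": [0,0,1.5],"dr": [0,0,0]},
    {"delta_pos": [0,0,1.5],"dr": [0,0,0]}
  ]
}}

```text
clock: 8.65
tool_pos: [0.5299, -0.0791, 0.0942]
tcp_rot: [[0.207, -0.978, -0.0], [-0.978, -0.207, 0.0], [-0.0, 0.0, -1.0]]
contact_force: [0.9, 0.2, -3.5]
width: 0.0497
```

{"name": "play_rows", "arguments": {
  "deltas": [
    {"delta_pos": [0,0,0.5],"dr": [0,0,0]},
    {"delta_pos": [0,0,1],"dr": [0,0,0]},
    {"delta_pos": [0,0,1],"dr": [0,0,0]}
  ]
}}

```text
clock: 9.02
tool_pos: [0.53, -0.0791, 0.0936]
tcp_rot: [[0.207, -0.978, 0.0], [-0.978, -0.207, -0.0], [0.0, -0.0, -1.0]]
contact_force: [-2.2, -0.4, 2.5]
width: 0.0496
```

{"name": "play_rows", "arguments": {
  "deltas": [
    {"delta_pos": [0,0,0.5],"dr": [0,0,0]},
    {"delta_pos": [0,0,0.5],"dr": [0,0,0]},
    {"delta_pos": [0,0,0.5],"dr": [0,0,0]}
  ]
}}

```text
clock: 9.4
tool_pos: [0.5301, -0.0792, 0.0935]
tcp_rot: [[0.207, -0.978, 0.001], [-0.978, -0.207, -0.0], [0.0, -0.0, -1.0]]
contact_force: [-3.2, -0.6, 7.9]
width: 0.0495
```

```bash
python3 -c "
from h import *
o=observe();print(o['tool_pos'],o['contact_force'],o['torque'],o['tcp_rot'].round(4)[:,2])"
```

```text
[ 0.53006539 -0.07918106  0.0935414 ] [-3.22038337 -0.57505047  7.8962552 ] [0.61920487 0.75224743 0.07503902] [ 5.e-04 -1.e-04 -1.e+00]
```

{"name": "play_rows", "arguments": {
  "deltas": [
    {"delta_pos": [0,0,0],"dr": [-0.005,0,0]},
    {"delta_pos": [0,0,0],"dr": [-0.01,0,0]},
    {"delta_pos": [0,0,0],"dr": [-0.01,0,0]}
  ]
}}

```text
clock: 9.78
tool_pos: [0.5303, -0.0792, 0.0936]
tcp_rot: [[0.207, -0.978, -0.009], [-0.978, -0.207, -0.002], [0.001, 0.009, -1.0]]
contact_force: [-3.9, -0.1, 8.1]
width: 0.0499
```

```bash
cat > st.py <<'E'
from h import *
o=observe();s=(o['tool_pos'][:2]-[.4947,.088])@[-.2079,.9781]
f=o['contact_force'];f=f-[0,0,-3.8];u=np.array([-.2079,.9781]);v=np.array([.9781,.2079])
m=o['torque'][:2]
# contact point offset from tcp along u (long) and v(lateral)
x,y=-m[1]/f[2],m[0]/f[2];c=np.array([x,y])
print('clk',round(o['clock'],2),'z',o['tool_pos'][2].round(5),'s_board',round(s*1000,1),'press',f[2].round(1),'Fu,Fv',(f[:2]@u).round(1),(f[:2]@v).round(1),'cop u,v mm',(c@u*1000).round(0),(c@v*1000).round(0),'tilt',o['tcp_rot'][:2,2].round(4))
E
python3 st.py
```

```text
clk 9.78 z 0.0936 s_board -171.0 press 11.9 Fu,Fv 0.7 -3.8 cop u,v mm 53.0 -28.0 tilt [-0.0086 -0.0024]
```

{"name": "play_rows", "arguments": {
  "deltas": [
    {"delta_pos": [0,0,0],"dr": [-0.005,0,0]},
    {"delta_pos": [0,-0.3,0],"dr": [-0.01,0,0]},
    {"delta_pos": [0,-0.3,0],"dr": [-0.01,0,0]}
  ]
}}

```text
clock: 10.15
tool_pos: [0.5306, -0.0792, 0.0936]
tcp_rot: [[0.207, -0.978, -0.018], [-0.978, -0.207, -0.005], [0.001, 0.019, -1.0]]
contact_force: [-4.3, 0.2, 8.1]
width: 0.05
```

```bash
python3 st.py
```

```text
clk 10.15 z 0.09365 s_board -171.0 press 11.9 Fu,Fv 1.1 -4.2 cop u,v mm 53.0 -20.0 tilt [-0.0183 -0.0046]
```

{"name": "play_rows", "arguments": {
  "deltas": [
    {"delta_pos": [-3,0,0],"dr": [0,0,0]},
    {"delta_pos": [-7,0,0],"dr": [0,0,0]},
    {"delta_pos": [-11,0,0],"dr": [0,0,0]},
    {"delta_pos": [-15,0,0],"dr": [0,0,0]},
    {"delta_pos": [-15,0,0],"dr": [0,0,0]}
  ]
}}

```text
clock: 10.78
tool_pos: [0.5276, -0.0643, 0.0936]
tcp_rot: [[0.208, -0.978, -0.018], [-0.978, -0.207, -0.004], [0.001, 0.018, -1.0]]
contact_force: [-3.2, -0.7, 7.3]
width: 0.0497
```

```bash
python3 st.py
```

```text
clk 10.78 z 0.09365 s_board -155.8 press 11.1 Fu,Fv -0.0 -3.2 cop u,v mm 57.0 -11.0 tilt [-0.0178 -0.0045]
```

{"name": "play_rows", "arguments": {
  "deltas": [
    {"delta_pos": [-4,0,0],"dr": [0,0,0]},
    {"delta_pos": [-8,0,0],"dr": [0,0,0]},
    {"delta_pos": [-12,0,0],"dr": [0,0,0]},
    {"delta_pos": [-16,0,0.1],"dr": [0,0,0]},
    {"delta_pos": [-20,0,0.1],"dr": [0,0,0]},
    {"delta_pos": [-24,0,0.2],"dr": [0,0,0]},
    {"delta_pos": [-24,0,0.2],"dr": [0,0,0]}
  ]
}}

```text
clock: 11.65
tool_pos: [0.5229, -0.0408, 0.0937]
tcp_rot: [[0.207, -0.978, -0.017], [-0.978, -0.207, -0.005], [0.001, 0.018, -1.0]]
contact_force: [-2.6, 0.1, 8.8]
width: 0.0495
```

```bash
python3 st.py
```

```text
clk 11.65 z 0.09367 s_board -131.9 press 12.6 Fu,Fv 0.6 -2.5 cop u,v mm 41.0 -4.0 tilt [-0.0169 -0.0046]
```

{"name": "play_rows", "arguments": {
  "deltas": [
    {"delta_pos": [-4,0,0],"dr": [0,0,0]},
    {"delta_pos": [-8,0,0],"dr": [0,0,0]},
    {"delta_pos": [-12,0,0],"dr": [0,0,0]},
    {"delta_pos": [-12,0,0],"dr": [0,0,0]}
  ]
}}

```text
clock: 12.15
tool_pos: [0.5206, -0.0292, 0.0938]
tcp_rot: [[0.207, -0.978, -0.016], [-0.978, -0.207, -0.005], [0.001, 0.017, -1.0]]
contact_force: [-1.6, -0.8, 9.7]
width: 0.0495
```

```bash
python3 st.py
```

```text
clk 12.15 z 0.09383 s_board -120.0 press 13.5 Fu,Fv -0.4 -1.7 cop u,v mm 33.0 2.0 tilt [-0.0163 -0.0048]
```

{"name": "play_rows", "arguments": {
  "deltas": [
    {"delta_pos": [-4,0,0],"dr": [0,0,0]},
    {"delta_pos": [-8,0,0],"dr": [0,0,0]},
    {"delta_pos": [-12,0,0],"dr": [0,0,0]},
    {"delta_pos": [-12,0,0],"dr": [0,0,0]}
  ]
}}

```text
clock: 12.65
tool_pos: [0.5182, -0.0175, 0.0941]
tcp_rot: [[0.207, -0.978, -0.016], [-0.978, -0.207, -0.005], [0.002, 0.017, -1.0]]
contact_force: [-3.6, -1.0, 10.9]
width: 0.0496
```

```bash
python3 st.py
```

```text
clk 12.65 z 0.09407 s_board -108.1 press 14.7 Fu,Fv -0.2 -3.7 cop u,v mm 29.0 -4.0 tilt [-0.0159 -0.0049]
```

{"name": "play_rows", "arguments": {
  "deltas": [
    {"delta_pos": [-4,0,0],"dr": [0,0,0]},
    {"delta_pos": [-8,0,-0.1],"dr": [0,0,0]},
    {"delta_pos": [-12,0,-0.2],"dr": [0,0,0]},
    {"delta_pos": [-16,0,-0.3],"dr": [0,0,0]},
    {"delta_pos": [-16,0,-0.3],"dr": [0,0,0]}
  ]
}}

```text
clock: 13.28
tool_pos: [0.5151, -0.0018, 0.0945]
tcp_rot: [[0.207, -0.978, -0.015], [-0.978, -0.207, -0.005], [0.002, 0.016, -1.0]]
contact_force: [-2.6, -0.7, 11.7]
width: 0.0495
```

```bash
python3 st.py
```

```text
clk 13.28 z 0.09454 s_board -92.1 press 15.5 Fu,Fv -0.2 -2.7 cop u,v mm 18.0 -1.0 tilt [-0.0153 -0.005 ]
```

{"name": "play_rows", "arguments": {
  "deltas": [
    {"delta_pos": [-4,0,-0.1],"dr": [0,0,0]},
    {"delta_pos": [-8,0,-0.2],"dr": [0,0,0]},
    {"delta_pos": [-12,0,-0.3],"dr": [0,0,0]},
    {"delta_pos": [-16,0,-0.4],"dr": [0,0,0]},
    {"delta_pos": [-16,0,-0.4],"dr": [0,0,0]}
  ]
}}

```text
clock: 13.9
tool_pos: [0.512, 0.0138, 0.095]
tcp_rot: [[0.207, -0.978, -0.015], [-0.978, -0.207, -0.005], [0.002, 0.015, -1.0]]
contact_force: [-1.4, -0.9, 12.7]
width: 0.0497
```

```bash
python3 st.py
```

```text
clk 13.9 z 0.095 s_board -76.2 press 16.5 Fu,Fv -0.6 -1.6 cop u,v mm 11.0 7.0 tilt [-0.0146 -0.0051]
```

{"name": "play_rows", "arguments": {
  "deltas": [
    {"delta_pos": [-3,0,-0.1],"dr": [0,0,0]},
    {"delta_pos": [-6,0,-0.2],"dr": [0,0,0]},
    {"delta_pos": [-10,0,-0.3],"dr": [0,0,0]},
    {"delta_pos": [-10,0,-0.3],"dr": [0,0,0]}
  ]
}}

```text
clock: 14.4
tool_pos: [0.5104, 0.0234, 0.0956]
tcp_rot: [[0.207, -0.978, -0.013], [-0.978, -0.207, -0.005], [0.003, 0.014, -1.0]]
contact_force: [0.7, -1.4, 13.4]
width: 0.0496
```

```bash
python3 st.py
```

```text
clk 14.4 z 0.09564 s_board -66.5 press 17.2 Fu,Fv -1.5 0.4 cop u,v mm -5.0 4.0 tilt [-0.0134 -0.0055]
```

{"name": "play_rows", "arguments": {
  "deltas": [
    {"delta_pos": [-2,0,-0.1],"dr": [0,0,0]},
    {"delta_pos": [-5,0,-0.3],"dr": [0,0,0]},
    {"delta_pos": [-8,0,-0.5],"dr": [0,0,0]},
    {"delta_pos": [-8,0,-0.5],"dr": [0,0,0]}
  ]
}}

```text
clock: 14.9
tool_pos: [0.5089, 0.0311, 0.0963]
tcp_rot: [[0.207, -0.978, -0.013], [-0.978, -0.207, -0.006], [0.003, 0.014, -1.0]]
contact_force: [0.3, -1.6, 15.0]
width: 0.0498
```

```bash
python3 st.py
```

```text
clk 14.9 z 0.09626 s_board -58.6 press 18.8 Fu,Fv -1.7 -0.0 cop u,v mm -8.0 0.0 tilt [-0.013  -0.0056]
```

{"name": "play_rows", "arguments": {
  "deltas": [
    {"delta_pos": [-2,0,-0.2],"dr": [0,0,0]},
    {"delta_pos": [-5,0,-0.4],"dr": [0,0,0]},
    {"delta_pos": [-8,0,-0.6],"dr": [0,0,0]},
    {"delta_pos": [-8,0,-0.6],"dr": [0,0,0]}
  ]
}}

```text
clock: 15.4
tool_pos: [0.5073, 0.039, 0.0969]
tcp_rot: [[0.208, -0.978, -0.013], [-0.978, -0.207, -0.006], [0.003, 0.014, -1.0]]
contact_force: [-0.6, -1.3, 13.9]
width: 0.0496
```

```bash
python3 st.py
```

```text
clk 15.4 z 0.09693 s_board -50.6 press 17.7 Fu,Fv -1.2 -0.9 cop u,v mm -11.0 2.0 tilt [-0.0127 -0.0056]
```

{"name": "play_rows", "arguments": {
  "deltas": [
    {"delta_pos": [-2,0,-0.1],"dr": [0,0,0]},
    {"delta_pos": [-5,0,-0.3],"dr": [0,0,0]},
    {"delta_pos": [-8,0,-0.4],"dr": [0,0,0]},
    {"delta_pos": [-8,0,-0.4],"dr": [0,0,0]}
  ]
}}

```text
clock: 15.9
tool_pos: [0.5057, 0.0469, 0.0972]
tcp_rot: [[0.208, -0.978, -0.013], [-0.978, -0.207, -0.005], [0.003, 0.014, -1.0]]
contact_force: [1.4, -0.3, 13.6]
width: 0.05
```

```bash
python3 st.py
```

```text
clk 15.9 z 0.09719 s_board -42.5 press 17.4 Fu,Fv -0.6 1.3 cop u,v mm -14.0 11.0 tilt [-0.0127 -0.0054]
```

{"name": "play_rows", "arguments": {
  "deltas": [
    {"delta_pos": [-2,0,0],"dr": [0,0,0]},
    {"delta_pos": [-5,0,-0.1],"dr": [0,0,0]},
    {"delta_pos": [-8,0,-0.1],"dr": [0,0,0]},
    {"delta_pos": [-8,0,-0.1],"dr": [0,0,0]}
  ]
}}

```text
clock: 16.4
tool_pos: [0.5041, 0.0548, 0.0972]
tcp_rot: [[0.208, -0.978, -0.013], [-0.978, -0.208, -0.005], [0.003, 0.013, -1.0]]
contact_force: [0.6, -0.4, 13.1]
width: 0.0494
```

```bash
python3 st.py
```

```text
clk 16.4 z 0.09722 s_board -34.4 press 16.9 Fu,Fv -0.5 0.5 cop u,v mm -16.0 20.0 tilt [-0.0126 -0.0052]
```

{"name": "play_rows", "arguments": {
  "deltas": [
    {"delta_pos": [-2,0,0],"dr": [0.002,0,0]},
    {"delta_pos": [-5,0,0],"dr": [0.004,0,0]},
    {"delta_pos": [-8,0,0],"dr": [0.004,0,0]},
    {"delta_pos": [-8,0,0],"dr": [0.004,0,0]}
  ]
}}

```text
clock: 16.9
tool_pos: [0.5023, 0.0627, 0.0971]
tcp_rot: [[0.208, -0.978, -0.009], [-0.978, -0.208, -0.004], [0.002, 0.01, -1.0]]
contact_force: [1.2, 0.0, 12.6]
width: 0.0498
```

```bash
python3 st.py
```

```text
clk 16.9 z 0.09705 s_board -26.3 press 16.4 Fu,Fv -0.2 1.2 cop u,v mm -17.0 15.0 tilt [-0.0091 -0.0042]
```

{"name": "play_rows", "arguments": {
  "deltas": [
    {"delta_pos": [-3,0,0.1],"dr": [0.001,0,0]},
    {"delta_pos": [-6,0,0.1],"dr": [0.002,0,0]},
    {"delta_pos": [-10,0,0.1],"dr": [0.002,0,0]},
    {"delta_pos": [-10,0,0.1],"dr": [0.002,0,0]}
  ]
}}

```text
clock: 17.4
tool_pos: [0.5001, 0.0726, 0.0968]
tcp_rot: [[0.208, -0.978, -0.007], [-0.978, -0.208, -0.004], [0.002, 0.008, -1.0]]
contact_force: [1.8, 0.7, 10.7]
width: 0.05
```

```bash
python3 st.py
```

```text
clk 17.4 z 0.09682 s_board -16.2 press 14.5 Fu,Fv 0.3 2.0 cop u,v mm -19.0 24.0 tilt [-0.0073 -0.0037]
```

{"name": "play_rows", "arguments": {
  "deltas": [
    {"delta_pos": [-2,0,0.2],"dr": [0.002,0,0]},
    {"delta_pos": [-4,0,0.4],"dr": [0.004,0,0]},
    {"delta_pos": [-6,0,0.5],"dr": [0.005,0,0]},
    {"delta_pos": [-6,0,0.5],"dr": [0.005,0,0]}
  ]
}}

```text
clock: 17.9
tool_pos: [0.499, 0.0783, 0.0967]
tcp_rot: [[0.208, -0.978, -0.002], [-0.978, -0.208, -0.003], [0.002, 0.003, -1.0]]
contact_force: [0.8, 0.2, 14.0]
width: 0.0499
```

```bash
python3 st.py
```

```text
clk 17.9 z 0.09672 s_board -10.4 press 17.8 Fu,Fv -0.0 0.9 cop u,v mm -22.0 -2.0 tilt [-0.0021 -0.0029]
```

{"name": "play_rows", "arguments": {
  "deltas": [
    {"delta_pos": [-3,0,0],"dr": [0,0,0]},
    {"delta_pos": [-6,0,0],"dr": [0,0,0]},
    {"delta_pos": [-10,0,0],"dr": [0,0,0]},
    {"delta_pos": [-10,0,0],"dr": [0,0,0]}
  ]
}}

```text
clock: 18.4
tool_pos: [0.4971, 0.0882, 0.0969]
tcp_rot: [[0.208, -0.978, -0.002], [-0.978, -0.208, -0.003], [0.002, 0.002, -1.0]]
contact_force: [0.8, -0.9, 16.6]
width: 0.0497
```

```bash
python3 st.py
```

```text
clk 18.4 z 0.09695 s_board -0.3 press 20.4 Fu,Fv -1.1 0.6 cop u,v mm -28.0 -4.0 tilt [-0.0016 -0.0029]
```

{"name": "play_rows", "arguments": {
  "deltas": [
    {"delta_pos": [-3,0,-0.2],"dr": [0,0,0]},
    {"delta_pos": [-6,0,-0.3],"dr": [0,0,0]},
    {"delta_pos": [-10,0,-0.4],"dr": [0,0,0]},
    {"delta_pos": [-10,0,-0.4],"dr": [0,0,0]}
  ]
}}

```text
clock: 18.9
tool_pos: [0.4951, 0.098, 0.0972]
tcp_rot: [[0.208, -0.978, -0.001], [-0.978, -0.208, -0.003], [0.002, 0.002, -1.0]]
contact_force: [1.5, 0.2, 13.6]
width: 0.0498
```

```bash
python3 st.py
```

```text
clk 18.9 z 0.09722 s_board 9.7 press 17.4 Fu,Fv -0.1 1.5 cop u,v mm -36.0 4.0 tilt [-0.0015 -0.0027]
```

{"name": "play_rows", "arguments": {
  "deltas": [
    {"delta_pos": [-4,0,-0.1],"dr": [0,0,0]},
    {"delta_pos": [-8,0,-0.2],"dr": [0,0,0]},
    {"delta_pos": [-12,0,-0.3],"dr": [0,0,0]},
    {"delta_pos": [-12,0,-0.3],"dr": [0,0,0]}
  ]
}}

```text
clock: 19.4
tool_pos: [0.4927, 0.1099, 0.0975]
tcp_rot: [[0.208, -0.978, -0.001], [-0.978, -0.208, -0.002], [0.002, 0.002, -1.0]]
contact_force: [1.8, 0.2, 15.2]
width: 0.0497
```

```bash
python3 st.py
```

```text
clk 19.4 z 0.09755 s_board 21.8 press 19.0 Fu,Fv -0.1 1.8 cop u,v mm -28.0 8.0 tilt [-0.0012 -0.0025]
```

{"name": "play_rows", "arguments": {
  "deltas": [
    {"delta_pos": [-4,0,-0.2],"dr": [0,0,0]},
    {"delta_pos": [-8,0,-0.3],"dr": [0,0,0]},
    {"delta_pos": [-12,0,-0.5],"dr": [0,0,0]},
    {"delta_pos": [-12,0,-0.5],"dr": [0,0,0]}
  ]
}}

```text
clock: 19.9
tool_pos: [0.4902, 0.1218, 0.0979]
tcp_rot: [[0.208, -0.978, -0.001], [-0.978, -0.208, -0.002], [0.002, 0.002, -1.0]]
contact_force: [3.0, 2.1, 12.2]
width: 0.0499
```

```bash
python3 st.py
```

```text
clk 19.9 z 0.09792 s_board 34.0 press 16.0 Fu,Fv 1.4 3.4 cop u,v mm -25.0 21.0 tilt [-0.0012 -0.002 ]
```

{"name": "play_rows", "arguments": {
  "deltas": [
    {"delta_pos": [-4,0,0],"dr": [0,0,0]},
    {"delta_pos": [-8,0,-0.1],"dr": [0,0,0]},
    {"delta_pos": [-12,0,-0.2],"dr": [0,0,0]},
    {"delta_pos": [-12,0,-0.2],"dr": [0,0,0]}
  ]
}}

```text
clock: 20.4
tool_pos: [0.4879, 0.1334, 0.0982]
tcp_rot: [[0.208, -0.978, -0.001], [-0.978, -0.208, -0.002], [0.002, 0.001, -1.0]]
contact_force: [5.2, 0.8, 12.7]
width: 0.0498
```

```bash
python3 st.py
```

```text
clk 20.4 z 0.09817 s_board 45.8 press 16.5 Fu,Fv -0.3 5.2 cop u,v mm -46.0 19.0 tilt [-0.0006 -0.0024]
```

{"name": "play_rows", "arguments": {
  "deltas": [
    {"delta_pos": [-2,-0.2,0],"dr": [0,0,0]},
    {"delta_pos": [-5,-0.3,-0.1],"dr": [0,0,0]},
    {"delta_pos": [-8,-0.4,-0.1],"dr": [0,0,0]},
    {"delta_pos": [-8,-0.4,-0.1],"dr": [0,0,0]}
  ]
}}

```text
clock: 20.9
tool_pos: [0.4863, 0.1403, 0.0981]
tcp_rot: [[0.208, -0.978, -0.002], [-0.978, -0.208, -0.004], [0.004, 0.003, -1.0]]
contact_force: [0.9, -5.1, 13.4]
width: 0.0496
```

```bash
python3 st.py
```

```text
clk 20.9 z 0.09811 s_board 52.9 press 17.2 Fu,Fv -5.2 -0.2 cop u,v mm -107.0 -5.0 tilt [-0.002  -0.0043]
```

{"name": "play_rows", "arguments": {
  "deltas": [
    {"delta_pos": [-2,0,0],"dr": [0,0,0]},
    {"delta_pos": [-3,0,0],"dr": [0,0,0]},
    {"delta_pos": [-3,0,0],"dr": [0,0,0]},
    {"delta_pos": [-3,0,0],"dr": [0,0,0]}
  ]
}}

```text
clock: 21.4
tool_pos: [0.4857, 0.143, 0.0981]
tcp_rot: [[0.208, -0.978, -0.002], [-0.978, -0.208, -0.004], [0.004, 0.003, -1.0]]
contact_force: [1.3, -6.8, 12.0]
width: 0.0499
```

```bash
python3 st.py;python3 - <<'E'
from h import *
im=snapshot("scene");cv2.imwrite("pics/s3.png",cv2.resize(im[140:270,190:370,::-1],None,fx=4,fy=4,interpolation=cv2.INTER_CUBIC))
E
```

```text
clk 21.4 z 0.09807 s_board 55.7 press 15.8 Fu,Fv -6.9 -0.1 cop u,v mm -136.0 -6.0 tilt [-0.0021 -0.0045]
```

View pics/s3.png

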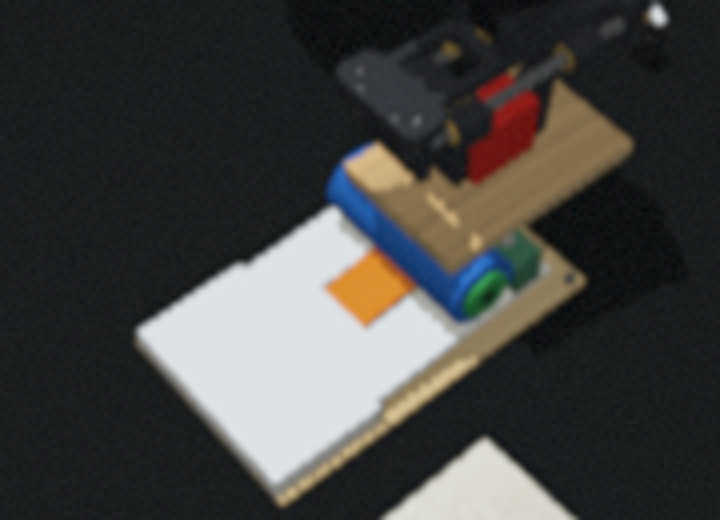

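The scene crop shows the roller tight against the green stop under the board's rear edge and the orange tongue behind it. The forward force of about 7 N says it is at the stop. I'll lift off and check.

{"name": "play_rows", "arguments": {
  "deltas": [
    {"delta_pos": [-2,0,0],"dr": [0,0,0]},
    {"delta_pos": [-2,0,0],"dr": [0,0,0]},
    {"delta_pos": [-2,0,0],"dr": [0,0,0]},
    {"delta_pos": [-1,0,-1],"dr": [0,0,0]},
    {"delta_pos": [-1,0,-4],"dr": [0,0,0]},
    {"delta_pos": [-1,0,-15],"dr": [0,0,0]},
    {"delta_pos": [-1,0,-50],"dr": [0,0,0]},
    {"delta_pos": [-1,0,-100],"dr": [0,0,0]},
    {"delta_pos": [-1,0,-120],"dr": [0,0,0]},
    {"delta_pos": [-1,0,-120],"dr": [0,0,0]}
  ]
}}

```text
clock: 22.7
tool_pos: [0.4845, 0.1455, 0.2172]
tcp_rot: [[0.207, -0.978, -0.006], [-0.978, -0.207, -0.002], [0.0, 0.007, -1.0]]
contact_force: [-0.1, 0.2, -4.9]
width: 0.0499
```

```bash
python3 - <<'E'
from h import *
o=observe();print(o['tool_pos'],o['tcp_rot'].round(3),o['contact_force'],o['clock'])
im=snapshot("scene");cv2.imwrite("pics/s4f.png",im[:,:,::-1]);cv2.imwrite("pics/s4.png",cv2.resize(im[140:270,190:370,::-1],None,fx=4,fy=4,interpolation=cv2.INTER_CUBIC))
S=cam("scene")
c=blob(im,(100,120,30),(125,255,255),(250,160,340,230));r=cv2.minAreaRect(c);print(r)
s=np.array([.4947,.088])
for d in mark_of("roller","scene"):print(d,onz(S,d["at"],.05))
for d in mark_of("seat","scene"):print(d)
print("expected seat px",proj(S,np.r_[s,.05]))
a=np.degrees(np.arctan2(o['tcp_rot'][1,0],o['tcp_rot'][0,0]))
R=o['tcp_rot'];print(a,(R.T@(np.array([.4342,-.2994,.145])-o['tool_pos'])*1000).round(1),"turn",-np.radians(-102.7-a))
E
```

```text
[0.48449371 0.14549767 0.21721943] [[ 0.207 -0.978 -0.006]
 [-0.978 -0.207 -0.002]
 [ 0.     0.007 -1.   ]] [-0.08313846  0.18616643 -4.86645947] 22.7
((293.02557373046875, 197.13897705078125), (51.32319641113281, 19.38750648498535), 42.709388732910156)
{'at': [292.1, 196.2], 'conf': 0.85} [0.48884769 0.08657884 0.05      ]
{'at': [283.3, 296.8], 'conf': 0.56} [ 0.71740674 -0.0561611   0.05      ]
{'at': [341.0, 290.1], 'conf': 0.42} [0.76042803 0.0594873  0.05      ]
{'at': [294.9, 199.7], 'conf': 0.7}
{'at': [295.3, 195.8], 'conf': 0.57}
expected seat px [293.69854308 197.62072521]
-78.02622167031352 [424.8 141.   73.2] turn 0.4306386707602561
```

View pics/s4.png

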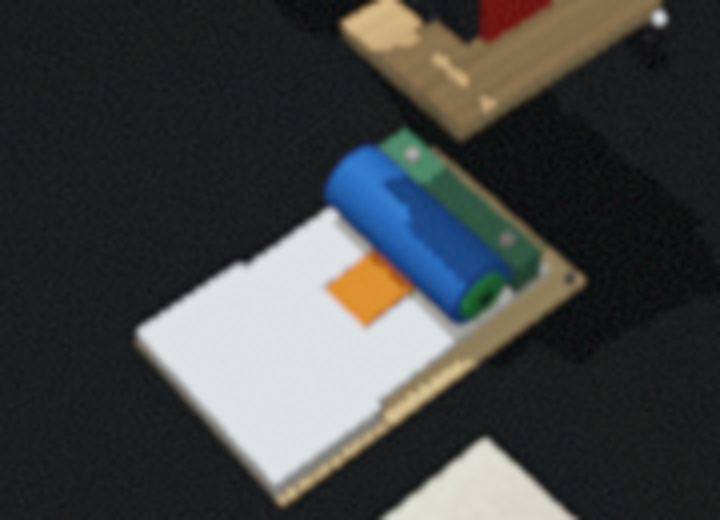

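{"name": "play_rows", "arguments": {
  "deltas": [
    {"delta_pos": [60,20,0],"dr": [0,0,0.06]},
    {"delta_pos": [120,40,0],"dr": [0,0,0.12]},
    {"delta_pos": [180,60,10],"dr": [0,0,0.19]},
    {"delta_pos": [240,80,20],"dr": [0,0,0.25]},
    {"delta_pos": [300,99,40],"dr": [0,0,0.31]},
    {"delta_pos": [355,118,50],"dr": [0,0,0.37]},
    {"delta_pos": [400,132,60],"dr": [0,0,0.41]},
    {"delta_pos": [427,140,73],"dr": [0.007,0,0.43]},
    {"delta_pos": [427,140,100],"dr": [0.007,0,0.43]},
    {"delta_pos": [427,140,130],"dr": [0.007,0,0.43]},
    {"delta_pos": [427,140,130],"dr": [0.007,0,0.43]},
    {"delta_pos": [427,140,130],"dr": [0.007,0,0.43]}
  ]
}}

```text
clock: 24.35
tool_pos: [0.4349, -0.3018, 0.0879]
tcp_rot: [[-0.219, -0.976, -0.001], [-0.976, 0.219, -0.002], [0.003, 0.001, -1.0]]
contact_force: [0.2, -0.3, -2.2]
width: 0.0497
```

```bash
python3 - <<'E'
from h import *
o=observe();print(o['tool_pos'],o['tcp_rot'].round(4),o['contact_force'],o['torque'],o['clock'])
im=snapshot("scene");cv2.imwrite("pics/s5.png",cv2.resize(im[130:310,60:370,::-1],None,fx=2.5,fy=2.5,interpolation=cv2.INTER_CUBIC))
E
```

```text
[ 0.4349207  -0.30181235  0.08786544] [[-2.193e-01 -9.757e-01 -1.500e-03]
 [-9.757e-01  2.193e-01 -2.300e-03]
 [ 2.600e-03  9.000e-04 -1.000e+00]] [ 0.1677075  -0.31618978 -2.24599966] [ 0.02717822 -0.01309628  0.02512606] 24.35
```

View pics/s5.png

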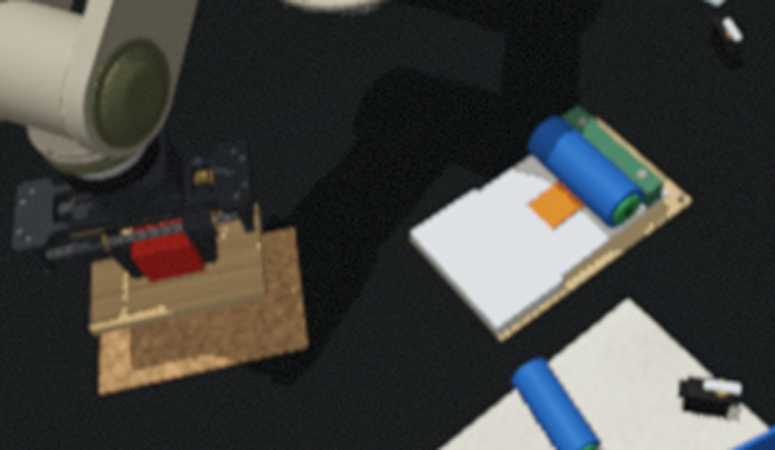

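{"name": "play_rows", "arguments": {
  "deltas": [
    {"delta_pos": [0,0,30],"dr": [0,0,0]},
    {"delta_pos": [0,0,50],"dr": [0,0,0]},
    {"delta_pos": [0,0,57],"dr": [0,0,0]},
    {"delta_pos": [0,0,59],"dr": [0,0,0]},
    {"delta_pos": [0,0,60],"dr": [0,0,0]},
    {"delta_pos": [0,0,61],"dr": [0,0,0]},
    {"delta_pos": [0,0,61],"dr": [0,0,0]}
  ]
}}

```text
clock: 25.28
tool_pos: [0.4348, -0.3021, 0.0268]
tcp_rot: [[-0.219, -0.976, -0.001], [-0.976, 0.219, -0.003], [0.003, 0.0, -1.0]]
contact_force: [0.3, -0.7, -1.9]
width: 0.0498
```

{"name": "play_rows", "arguments": {
  "deltas": [
    {"delta_pos": [0,0,0.5],"dr": [0,0,0]},
    {"delta_pos": [0,0,1],"dr": [0,0,0]},
    {"delta_pos": [0,0,1],"dr": [0,0,0]}
  ]
}}

```text
clock: 25.65
tool_pos: [0.4349, -0.3021, 0.0267]
tcp_rot: [[-0.219, -0.976, -0.001], [-0.976, 0.219, -0.003], [0.003, 0.0, -1.0]]
contact_force: [-1.6, 2.0, 11.6]
width: 0.0496
```

{"name": "play_rows", "arguments": {
  "deltas": [
    {"delta_pos": [0,0,-0.6],"dr": [0,0,0]},
    {"delta_pos": [0,0,-0.6],"dr": [0,0,0]}
  ]
}}

```text
clock: 25.9
tool_pos: [0.4349, -0.3021, 0.0267]
tcp_rot: [[-0.219, -0.976, -0.001], [-0.976, 0.219, -0.003], [0.003, 0.0, -1.0]]
contact_force: [0.6, 1.2, 8.2]
width: 0.0496
```

{"name": "play_rows", "arguments": {
  "deltas": [
    {"delta_pos": [0,0,0],"dr": [0,0,0]},
    {"delta_pos": [0,0,0],"dr": [0,0,0]},
    {"delta_pos": [0,0,0],"dr": [0,0,0]},
    {"delta_pos": [0,0,0],"dr": [0,0,0]},
    {"delta_pos": [0,0,-20],"dr": [0,0,0]},
    {"delta_pos": [0,0,-60],"dr": [0,0,0]},
    {"delta_pos": [0,0,-120],"dr": [0,0,0]},
    {"delta_pos": [0,0,-180],"dr": [0,0,0]},
    {"delta_pos": [0,0,-220],"dr": [0,0,0]},
    {"delta_pos": [0,0,-220],"dr": [0,0,0]}
  ],
  "hand": 0
}}

```text
clock: 27.15
tool_pos: [0.4356, -0.302, 0.2487]
tcp_rot: [[-0.219, -0.976, 0.002], [-0.976, 0.219, -0.006], [0.006, -0.003, -1.0]]
contact_force: [0.5, -0.5, -0.2]
width: 0.0881
```

{"name": "play_rows", "arguments": {
  "deltas": [
    {"delta_pos": [-150,-50,-10],"dr": [0,0,-0.2]},
    {"delta_pos": [-150,-50,-10],"dr": [0,0,-0.2]},
    {"delta_pos": [-150,-50,-10],"dr": [0,0,-0.2]},
    {"delta_pos": [-360,-40,0],"dr": [0,0,-0.43]},
    {"delta_pos": [-360,-40,0],"dr": [0,0,-0.43]},
    {"delta_pos": [-360,-40,0],"dr": [0,0,-0.43]},
    {"delta_pos": [-360,-40,0],"dr": [0,0,-0.43]},
    {"delta_pos": [-360,-40,0],"dr": [0,0,-0.43]},
    {"delta_pos": [-360,-40,0],"dr": [0,0,-0.43]}
  ]
}}

```text
clock: 28.28
tool_pos: [0.5528, 0.0402, 0.2443]
tcp_rot: [[0.207, -0.978, -0.003], [-0.978, -0.207, -0.002], [0.001, 0.003, -1.0]]
contact_force: [-0.4, 0.8, 0.2]
width: 0.0882
```

```bash
python3 - <<'E'
from h import *
o=observe();W=cam("wrist",o);print(o['tool_pos'],o['clock'])
im=snapshot("wrist");t=snapshot("top")
cv2.imwrite("pics/w6.png",im[:,:,::-1]);cv2.imwrite("pics/t6.png",t[:,:,::-1])
a=cv2.resize(im[90:290,120:400,::-1],None,fx=2.1,fy=2.1,interpolation=cv2.INTER_CUBIC);b=cv2.resize(t[150:280,220:450,::-1],(588,332))
b=b[:,:] ;cv2.imwrite("pics/c6.png",cv2.resize(np.vstack([a,cv2.resize(b,(a.shape[1],int(332*a.shape[1]/588)))]),None,fx=.79,fy=.79))
T=cam("top")
def rep(im,C,n,lo,hi,roi,z):
    c=blob(im,lo,hi,roi);r=cv2.minAreaRect(c);bx=cv2.boxPoints(r)
    w=np.array([onz(C,p,z) for p in bx]);e=[w[1]-w[0],w[2]-w[1]];e.sort(key=np.linalg.norm)
    print(n,np.round(r[0],1),onz(C,r[0],z).round(4),[np.linalg.norm(v).round(4) for v in e],(np.degrees(np.arctan2(e[1][1],e[1][0]))%180).round(1))
for n,A,C in(("wrist",im,W),("top",t,T)):
  R0=(0,0,560,300) if n=="wrist" else(235,150,340,240)
  for q in(("tongue",(5,120,80),(20,255,255),R0,.025),("stop",(45,50,20),(90,255,255),R0,.05)):
    try: rep(A,C,n+" "+q[0],*q[1:])
    except Exception as e:print(e)
for c in("wrist","top"):
    for th in("roller","seat","board_grip"):
        for d in mark_of(th,c)[:2]:print(c,th,np.round(d["at"],1),round(d["conf"],2),onz(W if c=="wrist" else T,d["at"],.05 if th!="board_grip" else .0355).round(4))
E
```

```text
[0.55275012 0.04015689 0.24430186] 28.275
wrist tongue [479.1 265.5] [ 0.506  -0.2368  0.025 ] [np.float64(0.0762), np.float64(0.1341)] 114.3
wrist stop [191.  228.6] [0.4906 0.1239 0.05  ] [np.float64(0.0253), np.float64(0.1363)] 11.5
max() iterable argument is empty
max() iterable argument is empty
wrist roller [224.  228.9] 0.89 [0.4981 0.0871 0.05  ]
wrist roller [384.7  66.9] 0.89 [ 0.6967 -0.0396  0.05  ]
top roller [313.4 140. ] 0.81 [ 0.7019 -0.0528  0.05  ]
top board_grip [395.2 227.2] 0.87 [ 0.4422 -0.2949  0.0355]
```

View pics/c6.png

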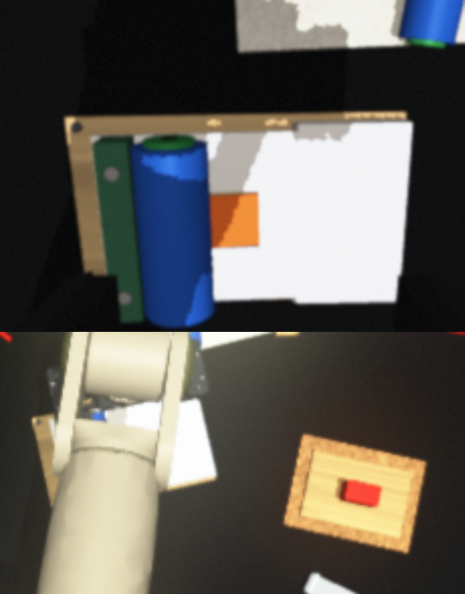

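The top half of the picture shows the roller flat and parallel against the stop, with the tongue behind it. The bottom half shows the board lying square on its mat. The tongue's height can't be told from this view, so I'll compare its edge with the first scene picture, when it was certainly up.

```bash
python3 - <<'E'
from h import *
S=cam("scene")
seat=np.array([.4947,.088]);u=np.array([-.2079,.9781]);v=np.array([.9781,.2079])
A=cv2.imread("pics/scene0.png").astype(float);s5=snapshot("scene")[:,:,::-1].astype(float);B=cv2.imread("pics/s4f.png").astype(float);cv2.imwrite("pics/s7.png",s5)
# for scan lines across the tongue (along v) at given x, predicted pixel line; find subpixel edges in saturation ratio
def edges(I,x,b=.04):
    q=np.arange(-32,32,.5)
    P=np.array([proj(S,np.r_[seat+x*u+k*1e-3*v,.02+(.09+x)*.05]) for k in q],np.float32)
    val=cv2.remap(I.astype(np.float32),P[:,0].reshape(1,-1),P[:,1].reshape(1,-1),cv2.INTER_CUBIC)[0]
    r=val[:,0]/np.maximum(val[:,2],1); m=r<.5
    if not m.any():return None
    i=np.where(m)[0];f=lambda a,b:q[a]+(q[b]-q[a])*(r[a]-.5)/(r[a]-r[b])
    return round(f(i[0]-1,i[0]),2),round(f(i[-1]+1,i[-1]),2)
for x in(-.058,-.054,-.05,-.046,-.042,-.038,-.034,-.03):print(x,edges(A,x),edges(B,x),edges(s5,x))
E
```

```text
-0.058 (np.float64(-15.43), np.float64(-13.99)) (np.float64(-15.26), np.float64(-13.97)) (np.float64(-15.36), np.float64(-13.95))
-0.054 (np.float64(-19.29), np.float64(18.72)) (np.float64(-19.3), np.float64(18.72)) (np.float64(-19.3), np.float64(18.69))
-0.05 (np.float64(-19.2), np.float64(18.33)) (np.float64(-19.15), np.float64(18.3)) (np.float64(-19.2), np.float64(18.37))
-0.046 (np.float64(-19.37), np.float64(18.17)) (np.float64(-19.29), np.float64(18.16)) (np.float64(-19.37), np.float64(18.29))
-0.042 (np.float64(-19.74), np.float64(18.01)) (np.float64(-19.78), np.float64(18.01)) (np.float64(-19.73), np.float64(18.4))
-0.038 (np.float64(-19.89), np.float64(17.84)) (np.float64(-19.87), np.float64(17.8)) (np.float64(-19.87), np.float64(18.35))
-0.034 (np.float64(-20.02), np.float64(18.03)) (np.float64(-20.0), np.float64(18.05)) (np.float64(-19.98), np.float64(18.64))
-0.03 (np.float64(-20.54), np.float64(17.76)) (np.float64(-20.54), np.float64(17.76)) (np.float64(-20.44), np.float64(18.24))[ WARN:0@1.966] global loadsave.cpp:1063 imwrite_ Unsupported depth image for selected encoder is fallbacked to CV_8U.
```

```bash
python3 -c "
from station import *
o=observe();print(o['clock'],o['joint_vel'].round(3));print(sign_off())"
```

```text
28.725 [ 0.005 -0.     0.     0.003 -0.001 -0.   ]
the job is handed in; nothing more can be done
None
```

The roller is home against the green stop and the board is back on its mat, released. I handed the job in at 28.7 s; no verdict comes back.

- **Rolling:** I picked the board up by its red block, laid it level on the larger roller and rolled it over the tongue to the stop. The press, read at the end of each move, was about 11–20 N. It never let up along the way. A forward force of about 7 N at the end showed the roller had reached the stop.
- **Roller at home:** The last wrist view puts its centre within about 2 mm of the seat, and by eye it lies parallel to the stop.
- **Tongue up:** In the picture taken straight after lifting the board off, the tongue's edges match the starting picture to about 0.2 mm or better, so it had sprung up. In the final picture one edge differs by up to 0.6 mm; I put that down to the arm's shadow.
- **Board:** It lies square on its mat, a few millimetres from the centre. The gripper is open and clear of everything.
- **Weak points:** The network's marks and my colour measurements differed by up to about 1 cm in places. While rolling, the estimate of where the force acted on the board was noisy, so I relied on the force readings and the pictures there.
- **Not checked:** I did not measure the bystanders. The pictures I took show no sign that any had moved.

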